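Put away the reference coils and the adapter card at the coil test bench

ROBOT

A 7-joint arm with a two-finger parallel gripper is mounted at the origin on the work surface. World frame = base frame: x ahead of the robot, y to its left, z up, the work surface at z = 0. Lengths are in m, angles in rad, forces in N, time in s.
With the tool pointing down it reaches from about 0.4 to 0.85 m from the base axis. Payload 4.5 kg.
Tool frame: the origin (TCP) lies on the centre line of the jaws, within the pads' length; the fingertips stand 22 mm ahead of it and the grasp point (between the pads) lies 3 mm ahead of it (robot.tcp_to_tips is the distance from the TCP to the fingertips, in m); z points along the fingers, y is the line along which they close (so a half turn about z gives the same grasp; the last joint's range is limited). The gripper opens to 85 mm and grips with 20 to 120 N. Pads are 22 mm wide; open, the fingers measure 114 mm over their backs; the gripper's body (76 mm by 85 mm) begins 54 mm behind the grasp point. The pads swing forward as they close: fully open they stand 13 mm farther back than shut.
Start: joints at [-1.139, 0.689, -0.195, 1.565, 0.157, 0.902, -0.215], TCP at [0.242, 0.576, 0.253] pointing down, gripper open.
Joint ranges: [-3.01, 3.01], [-0.46, 2.08], [-1.47, 1.51], [0.13, 2.56], [-1, 4.14], [0.04, 2.09], [-2.66, 2.66]. Speed limits (rad/s): [2.57, 2.57, 3.14, 3.14, 3.14, 3.14, 3.14].

INTERFACE

Orientations are given as a rotation vector (axis times angle).
In Python, from station import read_state, get_image, workorder, robot gives the robot as it stands.
- The arm moves only by the tool drive_tool, never from a script. Its argument "commands" is a list that holds one entry, the list of rows, each a list of 6 numbers: the shift along the tool's x, y, z in units of 25 mm (1.0 is 25 mm), then the turn, a rotation vector about the tool's x, y, z in units of 5 degrees (1.0 is 5 degrees). In form: [[[tx, ty, tz, ax, ay, az], ...]]. A call has 1 to 20 rows; each row is the pose to reach, as a shift and turn from the pose commanded when the call began, along the tool's axes at that moment; what a row does not reach only later rows make up. A row lasts 1/10 s, in which the tool goes at most 50 mm and 8.59 degrees, less where a joint would pass 70% of its speed; a pose out of reach is approached as far as the arm can. A call with a gripper value outside its range is refused whole. "jaw" is the closure, from 0 (fully open) to 1 (shut), set as the call begins (left out, the last holds). The fingers move at their own pace and stop on an object; "grip_force" is the grip in N (left out, the last holds). Time passes only in rows, so rows that repeat a pose let the fingers close. It gives the time, the measured TCP pose, the force, the opening and the grip force at its end, in the units of the state.
- read_state(): the state, without advancing time (a new reading comes with each control period).
- get_image(name): name is "scene" or "top" or "wrist"; returns a dict with "img" (384x512x3 uint8, blue, green, red), "mtx" (3x3 intrinsics, pixels), "position" and "orientation" of the camera in the world. Camera axes: x right, y down, z forward; pixel columns grow to the right and rows downward; lengths in m; the calibration is good to about 2 mm. A picture is of the moment at which its call begins. There is no depth.
- workorder.hand_in(): hands the job in; it is judged then, once.
The state is a dict: "t": time; "joints": joint angles; "qd": joint speeds; "joint_torque": joint torques, N m; "eef_pos": TCP position; "tool_rot": TCP orientation; "ft_force": force on the tool from outside, world axes, zero at the start; "ft_torque": the same for the moment, N m; "opening": finger opening in m; "finger_force": force on a finger pad.
Only numpy, scipy, OpenCV 4.12 (cv2) and the standard library are available. Lean on these libraries where they do the work, as an engineer would, in place of code of your own. Each camera call takes 0.05 s, during which the arm holds its last target. There are 200 camera calls.

TASK

The tester's reference check is finished, so put its pieces away: stand each reference part (yellow transformer, round pot core, green block) upright and squarely on the painted shape of its own outline and colour in the red trays, and slide the adapter card edgewise down the empty middle guides of the card rack until it rests on the bottom. Lower the pieces rather than dropping them, let go of everything, and leave the tape roll and the screwdriver where they lie.

Things in the scene. Friction and masses are not known exactly. Their poses are not given: they have to be found in the camera images.
- yellow_transformer: Small loose transformer: dark ferrite core, winding wrapped in bright yellow tape, black foot. 42 mm along its x, 34 mm along its y (over the winding), 38 mm high. It stands upright on the table; it can be gripped from above across the yellow winding (34 mm, along y, winding from 8 to 34 mm up) or across the core (42 mm, along x). 0.12 kg. Origin: centre of its underside; z up.
- pot_core: Loose round pot-core choke: dark grey upright cylinder, 42 mm in diameter, 35 mm high, with a small brass screw head on its top centre and two copper stripes on its side. It stands upright on the table. 0.15 kg. Origin: centre of its underside; z up.
- green_block: Loose potted coil: green rectangular block, 60 mm along its x, 32 mm along its y, 36 mm high, small pins along the long sides. It stands upright on the table; grip it across the 32 mm. 0.16 kg. Origin: centre of its underside; z up.
- adapter_card: Green circuit card, loose, upright on edge in a loose black stand (50 x 104 mm, 25 mm high, slot 20 mm deep: lift it straight out). Board 3 mm thick (x), 94 mm wide (y), 76 mm high; mid-top a white grip bar 10 mm thick, 70 mm long, from 75 to 97 mm above the lower edge: grip it from above across the 10 mm. 0.11 kg. Origin: middle of the lower edge, 5 mm above the table at the start; z up.
- yellow_tray: Fixed red-framed wooden sample tray, 104 x 92 mm outside (x by y), pale floor 4 mm thick, rim 12 mm high and 7 mm wide, standing on the table. In the middle of its floor is painted a bright yellow 46 x 38 mm rectangle (long side along x), the place of the yellow transformer. Origin: centre of its underside, under the centre of the painted shape; z up.
- round_tray: Fixed red-framed wooden sample tray, 104 x 92 mm outside (x by y), pale floor 4 mm thick, rim 12 mm high and 7 mm wide, standing on the table. In the middle of its floor is painted a dark grey disc 46 mm across, the place of the round pot core. Origin: centre of its underside, under the centre of the painted shape; z up.
- green_tray: Fixed red-framed wooden sample tray, 104 x 92 mm outside (x by y), pale floor 4 mm thick, rim 12 mm high and 7 mm wide, standing on the table. In the middle of its floor is painted a green 64 x 36 mm rectangle (long side along x), the place of the green block. Origin: centre of its underside, under the centre of the painted shape; z up.
- card_rack: Fixed open aluminium rack 96 (x) x 128 mm (y). Outer slots hold low blue boards (60 mm high); middle slot empty. Its two white guides: grooves 6 mm wide (x), 100 mm bottom to bottom (y), 82 mm between lips; floor 8 mm up, grooves to 62 mm, then flared 7 mm each way to 78 mm. Card either way round; seated, its lower edge is on the floor. Origin: underside centre, below the slot; y along slot, z up.
- tape_roll: Bystander: loose roll of amber tape lying flat, 80 mm across, 54 mm hole, 19 mm high, beyond the gap between the targets. To be left alone. Origin: centre of its underside.
- screwdriver: Bystander: loose screwdriver, 150 mm long, lying about 25 mm high in the gap straight ahead of the robot, its x along the shaft. To be left alone.
Things that resemble listed ones, but are neither listed nor needed, are in the scene too. What is shaped like the yellow_tray but pink or purple is not meant.

How it is judged:
At the end, for the whole second after the job is handed in: Parts upright on their own trays' floors, centres within 12 mm of the painted shape's, rectangles within 0.30 rad of it; card upright in the middle guides, on the floor within 3 mm, centre within 7 mm; all at rest, released; tape and screwdriver within 30 mm of start (horizontal distance between yellow_transformer and yellow_tray below 0.012 m and z of yellow_transformer in the frame of yellow_tray between 0.001 and 0.007 m and angle between each of yellow_transformer, pot_core, green_block, adapter_card's own z axis and vertical below 0.12 rad and linear speed of each of yellow_transformer, pot_core, green_block, adapter_card below 0.02 m/s and angle between the x axis of yellow_transformer and the x axis of yellow_tray, either way round below 0.3 rad and horizontal distance between pot_core and round_tray below 0.012 m and z of pot_core in the frame of round_tray between 0.001 and 0.007 m and horizontal distance between green_block and green_tray below 0.012 m and z of green_block in the frame of green_tray between 0.001 and 0.007 m and angle between the x axis of green_block and the x axis of green_tray, either way round below 0.3 rad and horizontal distance between adapter_card and card_rack below 0.007 m and z of adapter_card in the frame of card_rack between 0.005 and 0.011 m and angle between the y axis of adapter_card and the y axis of card_rack, either way round below 0.12 rad and distance of each of tape_roll, screwdriver from where it was at the start of the episode below 0.03 m); the robot touches nothing.
It fails at once if a reference part or the card is dropped or flung: it moves faster than 0.7 m/s with no finger on it (a free fall of about 25 mm) ((linear speed of yellow_transformer above 0.7 m/s and contact force between the fingers and yellow_transformer below 0.05 N) or (linear speed of pot_core above 0.7 m/s and contact force between the fingers and pot_core below 0.05 N) or (linear speed of green_block above 0.7 m/s and contact force between the fingers and green_block below 0.05 N) or (linear speed of adapter_card above 0.7 m/s and contact force between the fingers and adapter_card below 0.05 N)).
It fails at once if the tape roll or the screwdriver is pushed more than 30 mm from where it lay (distance of any of tape_roll, screwdriver from where it was at the start of the episode above 0.03 m).
It also fails if it takes over 102 s, if anything falls off the work surface, if the arm or the gripper's body presses on something with over 40 N, if the wrist force passes 120 N, or if a joint passes its speed limit or range.

## Working session

There is one attempt and no reset: what is moved stays moved. The work goes in short steps, Python scripts to look and compute and a tool call to move; the robot and the scene stay as the last step left them, time stands still between calls to the robot, and variables do not carry over. Pictures are saved under pics/ and viewed, at most 17 in all, crops included, and the job is handed in when it is done.

Besides the shell and the picture viewer there is one more tool, called after "Call:" as name(argument=value, ...) on one line, values as JSON. drive_tool: Moves the arm, as the interface text tells. Its arguments: {"type":"object","properties":{"commands":{"type":"array","items":{"type":"array","items":{"type":"array","items":{"type":"number"}}}},"jaw":{"type":"number"},"grip_force":{"type":"number"}},"required":["commands"]}

```bash
mkdir -p pics; ls; python3 - <<'E'
from station import read_state,get_image,robot
import cv2,pickle
s=read_state();print(s)
for n in("scene","top"):
    d=get_image(n);cv2.imwrite(f"pics/{n}0.png",cv2.resize(d["img"],(800,600),interpolation=cv2.INTER_CUBIC));pickle.dump(d,open(f"{n}0.pkl","wb"));print(n,d["mtx"],d["position"],d["orientation"])
E
```

```text
pics
{'t': 0.0, 'joints': array([-1.1392157 ,  0.68999349, -0.19450523,  1.56635666,  0.15728158,
        0.90250284, -0.21508477]), 'qd': array([-1.01417838e-03,  1.05600030e-03,  9.25619523e-06,  9.65553426e-04,
        8.69001059e-04,  3.59404560e-04, -6.62206341e-04]), 'joint_torque': array([ 6.39509881e-05, -5.39610636e+01, -1.26644120e+00, -1.58546913e+01,
        9.14568489e-03,  9.37974866e-03, -1.12214212e-05]), 'eef_pos': array([0.24191423, 0.57561357, 0.25247449]), 'tool_rot': array([-6.20544757e-01, -3.07944598e+00,  2.91370595e-03]), 'ft_force': array([-0.01724052,  0.22061412,  0.08343119]), 'ft_torque': array([-0.02642266, -0.00761313, -0.03764672]), 'finger_force': 0.0, 'opening': 0.08532426547416294}
scene [[477.9571251    0.         262.05184159]
 [  0.         477.9571251  190.80845828]
 [  0.           0.           1.        ]] [1.03093731 0.74612878 0.99579875] [-0.67572366 -2.68933604  1.05005323]
top [[481.76152234   0.         250.4765232 ]
 [  0.         481.76152234 186.85088594]
 [  0.           0.           1.        ]] [ 0.43018848 -0.02221257  1.27474686] [-2.10300192  2.16338167 -0.12984711]
```

View pics/top0.png

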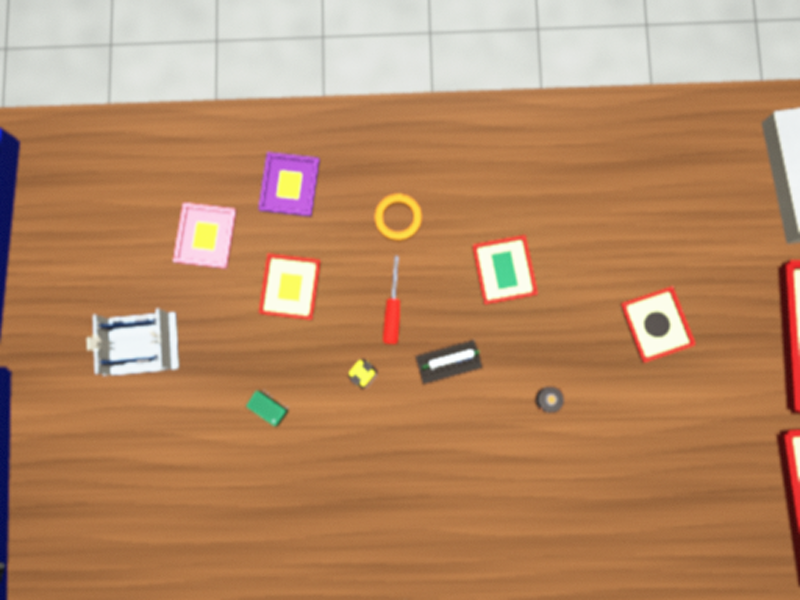

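View pics/scene0.png

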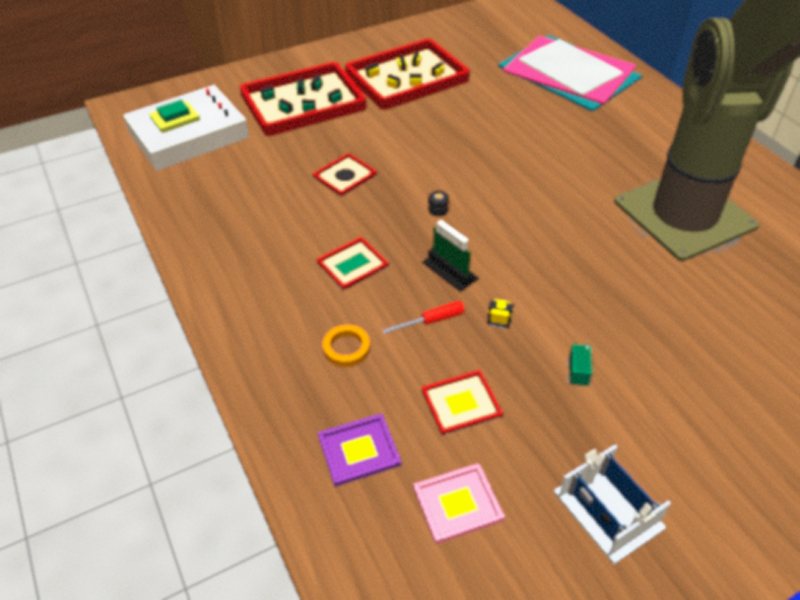

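```bash
cat > h.py <<'E'
import cv2,numpy as np,pickle
from scipy.spatial.transform import Rotation as R
from station import read_state,get_image,robot
def ray(d,uv,z):
    r=R.from_rotvec(d["orientation"]).as_matrix()@np.linalg.inv(d["mtx"])@np.array([uv[0],uv[1],1.])
    p=np.array(d["position"]);return p+r*(z-p[2])/r[2]
def proj(d,P):
    c=R.from_rotvec(d["orientation"]).as_matrix().T@(np.array(P)-d["position"]);q=d["mtx"]@c;return q[:2]/q[2]
def mask(img,lo,hi,roi=None):
    m=cv2.inRange(cv2.cvtColor(img,cv2.COLOR_BGR2HSV),np.array(lo),np.array(hi))
    if roi:
        k=np.zeros_like(m);x0,y0,x1,y1=roi;k[y0:y1,x0:x1]=255;m&=k
    return m
def big(m,n=1):
    cs=cv2.findContours(m,cv2.RETR_EXTERNAL,cv2.CHAIN_APPROX_NONE)[0]
    return sorted(cs,key=cv2.contourArea)[::-1][:n]
def rect(d,m,z):
    "centre, heading of long side, side lengths of largest blob cast on plane z"
    c=cv2.convexHull(big(m)[0]);w=np.array([ray(d,p,z)[:2] for p in c[:,0,:].astype(float)])
    (x,y),(a,b),t=cv2.minAreaRect((w*1000).astype(np.float32));t=np.radians(t)
    if a<b:a,b,t=b,a,t+np.pi/2
    M=cv2.moments((w*1e4).astype(np.float32).reshape(-1,1,2))
    return np.array([M["m10"],M["m01"]])/M["m00"]/1e4,np.array([x,y])/1000,np.round([a,b],1),np.round((t+np.pi/2)%np.pi-np.pi/2,3)
def togo(P,yaw,s=None):
    "shift (units of 25 mm, tool axes) and turn about tool z (units of 5 deg) to TCP at P, tool y along yaw"
    s=s or read_state();T=R.from_rotvec(s["tool_rot"])
    dx=T.as_matrix().T@(np.array(P)-s["eef_pos"])
    y=T.as_matrix()[:,1];c=np.arctan2(y[1],y[0]);a=(yaw-c+np.pi/2)%np.pi-np.pi/2
    return np.round(dx/.025,2),np.round(-np.degrees(a)/5,2)
E
python3 - <<'E'
from h import *
d=pickle.load(open("top0.pkl","rb"));i=d["img"]
print("base px",proj(d,[0,0,0]))
Y=([22,120,120],[35,255,255]);G=([60,90,50],[90,255,255])
def sh(n,c,roi,z):
    try: print(n,*rect(d,mask(i,*c,roi),z))
    except Exception as e: print(n,e)
sh("ytray",Y,(165,160,208,207),.004)
sh("gtray",G,(300,150,350,195),.004)
sh("rtray",([0,0,0],[179,255,110]),(405,190,437,225),.004)
sh("ytrans",Y,(218,225,246,252),.021)
sh("gblock",G,(155,245,188,276),.018)
sh("pot",([0,0,0],[179,255,110]),(338,245,365,267),.0175)
sh("bar",([0,0,170],[179,60,255]),(262,215,312,250),.102)
sh("stand",([0,0,0],[179,255,75]),(262,210,312,250),.0125)
sh("rackgray",([90,0,120],[130,90,255]),(50,190,118,245),.04)
cv2.imwrite("pics/rack.png",cv2.resize(i[190:275,50:190],None,fx=5.5,fy=5.5,interpolation=cv2.INTER_CUBIC))
w=get_image("wrist");pickle.dump(w,open("w0.pkl","wb"));cv2.imwrite("pics/w0.png",w["img"])
s=read_state();T=R.from_rotvec(s["tool_rot"]).as_matrix()
print("cam in tool",T.T@(w["position"]-s["eef_pos"]),"\n",T.T@R.from_rotvec(w["orientation"]).as_matrix());print(T)
E
```

```text
base px [260.09740143 432.9768922 ]
ytray [0.63359305 0.18195513] [0.63389417 0.18206569] [40.9 32.9] -0.146
gtray [ 0.65232707 -0.18568741] [ 0.65215881 -0.18559172] [58.3 31.7] 0.158
rtray [ 0.55085481 -0.43592147] [ 0.55037292 -0.43605032] [36.7 34.3] 1.541
ytrans [0.48252925 0.06073218] [0.48268878 0.06093409] [37.4 35. ] 0.868
gblock [0.42895732 0.22031992] [0.42906595 0.22064856] [61.1 31.8] 0.97
pot [ 0.43303788 -0.2455853 ] [ 0.43407422 -0.24576401] [41.3 27.4] -1.515
bar [ 0.49758123 -0.08412228] [ 0.49770633 -0.0843046 ] [73.  13.1] -1.333
stand [ 0.49627822 -0.11897346] [ 0.49432764 -0.11807221] [36.3 11.6] -1.138
rackgray [0.54121961 0.43599444] [0.54046454 0.43574554] [96.3 91.2] 0.116
cam in tool [ 0.07579732  0.0006424  -0.12037043] 
 [[-1.06810582e-03 -9.55010223e-01 -2.96570958e-01]
 [ 9.99998615e-01 -1.39862153e-03  9.02291703e-04]
 [-1.27648833e-03 -2.96569583e-01  9.55010394e-01]]
[[-9.21945548e-01  3.87319221e-01 -4.77005170e-04]
 [ 3.87319506e-01  9.21944557e-01 -1.35427088e-03]
 [-8.47628222e-05 -1.43331741e-03 -9.99998969e-01]]
```

View pics/rack.png

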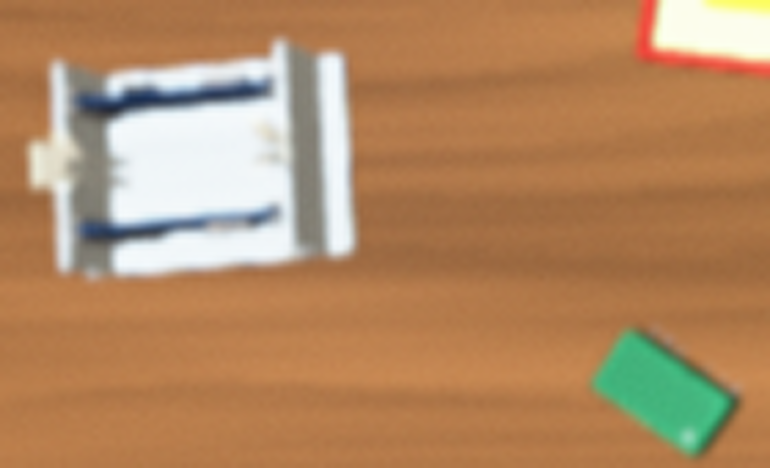

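View pics/w0.png

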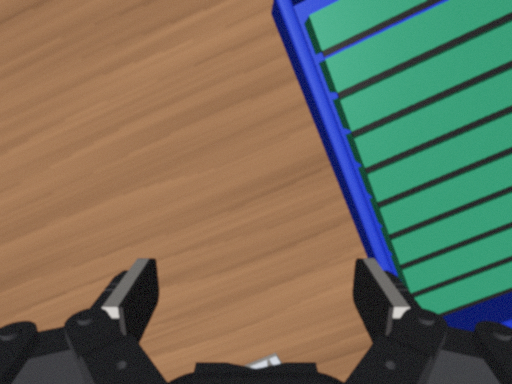

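Candidates (800×600 view). Yellow parts are the transformer at top (361,373), against lookalikes among the tray parts at scene (405,70). Green parts are the block at top (267,408), against small coils at scene (300,95) and the tester's green top at (175,110). Yellow places are the red-framed tray at top (290,287), against pink (205,236) and purple (289,184). I chose the loose single parts and the red-framed trays. In the crop, the block lies at (665,390) and the rack's middle guides at (55,165) and (270,140). The wrist view shows only the blue bin beside the start pose. I'll hover over the green block and check it close up.

```bash
cat >> h.py <<'E'
def togo(P,yaw,s=None):
    s=s or read_state();T=R.from_rotvec(s["tool_rot"]).as_matrix()
    w=lambda a:(a+np.pi)%(2*np.pi)-np.pi
    dx=T.T@(np.array(P)-s["eef_pos"]);c=np.arctan2(T[1,1],T[0,1])
    az=np.arctan2(s["eef_pos"][1],s["eef_pos"][0]);at=np.arctan2(P[1],P[0]);rel=w(c-az)
    o=[]
    for r in (w(yaw-at),w(yaw-at+np.pi)):
        o.append((round(r,2),round(-np.degrees(r+at-rel-az)/5,2)))
    print("shift",np.round(dx/.025,3),"(rel,turn)",*o,"tilt",np.round(T[:,2],4))
E
python3 -c "
from h import *
togo([.429,.220,.2],.97+np.pi/2)"
```

```text
shift [-12.41  -10.219   2.122] (rel,turn) (np.float64(2.07), np.float64(-15.67)) (np.float64(-1.07), np.float64(20.33)) tilt [-5.0e-04 -1.4e-03 -1.0e+00]
```

Call:
drive_tool(commands=[[[-12.41,-10.22,2.12,0,0,20.33],[-12.41,-10.22,2.12,0,0,20.33],[-12.41,-10.22,2.12,0,0,20.33],[-12.41,-10.22,2.12,0,0,20.33],[-12.41,-10.22,2.12,0,0,20.33],[-12.41,-10.22,2.12,0,0,20.33],[-12.41,-10.22,2.12,0,0,20.33],[-12.41,-10.22,2.12,0,0,20.33],[-12.41,-10.22,2.12,0,0,20.33],[-12.41,-10.22,2.12,0,0,20.33],[-12.41,-10.22,2.12,0,0,20.33],[-12.41,-10.22,2.12,0,0,20.33],[-12.41,-10.22,2.12,0,0,20.33],[-12.41,-10.22,2.12,0,0,20.33],[-12.41,-10.22,2.12,0,0,20.33],[-12.41,-10.22,2.12,0,0,20.33]]], jaw=0, grip_force=40)

```text
t: 1.75
eef_pos: [0.4292, 0.2205, 0.2003]
tool_rot: [-2.778, -1.466, -0.0]
ft_force: [-0.4, -0.2, 0.2]
opening: 0.0854
finger_force: 0.0
```

```bash
cat >> h.py <<'E'
def wrist(name):
    d=get_image("wrist");pickle.dump(d,open(name+".pkl","wb"));cv2.imwrite(f"pics/{name}.png",d["img"]);return d
Y=([22,120,120],[35,255,255]);G=([60,90,40],[90,255,255])
E
python3 - <<'E'
from h import *
d=wrist("w1");s=read_state();print(s["t"],s["eef_pos"],s["joints"])
for z in(.018,.036):print(*rect(d,mask(d["img"],*G),z))
togo([.429,.220,.02],.97+np.pi/2)
E
```

```text
1.8 [0.42916076 0.22047951 0.20031612] [-0.72086293  0.60802253  0.23977357  2.05562448 -0.28290467  0.50844268
 -0.87434626]
[0.42785841 0.21724867] [0.428009   0.21725455] [66.5 31.5] 0.956
[0.4304952  0.22119869] [0.43063687 0.22120422] [62.5 29.6] 0.956
shift [-2.100e-02  7.000e-03  7.213e+00] (rel,turn) (np.float64(2.07), np.float64(-35.99)) (np.float64(-1.07), np.float64(0.01)) tilt [-0.e+00  3.e-04 -1.e+00]
```

View pics/w1.png

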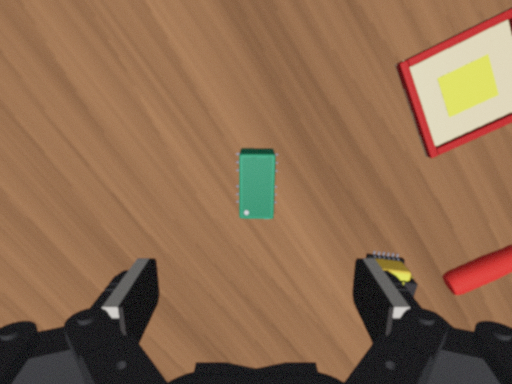

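Wrist view: the block lies alone at (257,184), a plain green body with pins, and agrees with the top view. The red-framed yellow tray is at (470,85) and the transformer at (390,270). I'll grip the block.

Call:
drive_tool(commands=[[[0,0,2,0,0,0.16],[0,0,4,0,0,0.16],[0,0,5.7,0,0,0.16],[0,0,6.4,0,0,0.16],[0,0,6.72,0,0,0.16],[0,0,6.72,0,0,0.16],[0,0,6.72,0,0,0.16]]])

```text
t: 2.5
eef_pos: [0.4298, 0.2207, 0.0332]
tool_rot: [2.79, 1.445, 0.003]
ft_force: [-1.3, -0.5, -0.2]
opening: 0.0856
finger_force: 0.0
```

Call:
drive_tool(commands=[[[0,0,0,0,0,0],[0,0,0,0,0,0],[0,0,0,0,0,0],[0,0,0,0,0,0],[0,0,0,0,0,0],[0,0,0,0,0,0],[0,0,0,0,0,0],[0,0,0,0,0,0]]], jaw=1, grip_force=40)

```text
t: 3.3
eef_pos: [0.4295, 0.2206, 0.0329]
tool_rot: [-2.79, -1.445, -0.002]
ft_force: [-0.6, -0.2, 5.4]
opening: 0.0313
finger_force: 40.5
```

Call:
drive_tool(commands=[[[0,0,-0.5,0,0,0],[0,0,-1.5,0,0,0],[0,0,-3,0,0,0],[0,0,-4,0,0,0],[0,0,-4,0,0,0]]])

```text
t: 3.8
eef_pos: [0.4306, 0.2212, 0.1356]
tool_rot: [-2.79, -1.445, -0.009]
ft_force: [1.5, -0.9, -1.9]
opening: 0.0317
finger_force: 40.1
```

```bash
python3 - <<'E'
from h import *
s=read_state();print(s["t"],s["eef_pos"],s["opening"],s["finger_force"])
togo([.652,-.186,.14],.158+np.pi/2)
E
```

```text
3.8 [0.43060365 0.22120219 0.13557466] 0.03167375808880475 40.13652741909027
shift [-8.191 16.632 -0.177] (rel,turn) (np.float64(2.01), np.float64(-26.86)) (np.float64(-1.13), np.float64(9.14)) tilt [ 0.0053  0.0029 -1.    ]
```

Call:
drive_tool(commands=[[[-8.19,16.63,-0.6,0,0,9.1],[-8.19,16.63,-0.6,0,0,9.1],[-8.19,16.63,-0.6,0,0,9.1],[-8.19,16.63,-0.6,0,0,9.1],[-8.19,16.63,-0.6,0,0,9.1],[-8.19,16.63,-0.6,0,0,9.1],[-8.19,16.63,-0.6,0,0,9.1],[-8.19,16.63,-0.6,0,0,9.1],[-8.19,16.63,-0.6,0,0,9.1],[-8.19,16.63,-0.6,0,0,9.1],[-8.19,16.63,-0.6,0,0,9.1],[-8.19,16.63,-0.6,0,0,9.1],[-8.19,16.63,-0.6,0,0,9.1],[-8.19,16.63,-0.6,0,0,9.1]]])

```text
t: 5.2
eef_pos: [0.6502, -0.1843, 0.1469]
tool_rot: [-3.129, -0.257, 0.002]
ft_force: [0.8, -0.1, -1.7]
opening: 0.0313
finger_force: 40.4
```

```bash
python3 - <<'E'
from h import *
d=wrist("w2");s=read_state();print(s["t"],s["eef_pos"])
W=([10,5,150],[35,90,255])
print("floor",*rect(d,mask(d["img"],*W),.004))
print("paint",*rect(d,mask(d["img"],*G),.004))
togo([.652,-.186,.04],.158+np.pi/2)
E
```

```text
5.25 [ 0.65032039 -0.18474912  0.14710404]
floor [ 0.65166769 -0.18526207] [ 0.65174353 -0.1852258 ] [89.5 79.4] 0.153
paint [ 0.5782986  -0.19506762] [ 0.5860061  -0.19335858] [195.5  71.7] 0.163
shift [0.06  0.066 4.284] (rel,turn) (np.float64(2.01), np.float64(-35.94)) (np.float64(-1.13), np.float64(0.06)) tilt [-8.0e-04  1.3e-03 -1.0e+00]
```

View pics/w2.png

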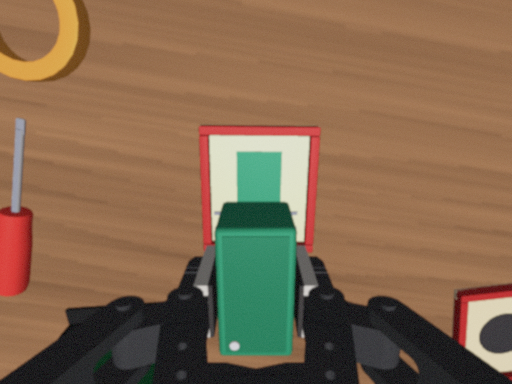

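The wrist view shows the block held square between the jaws at (256,280), with the green tray straight behind it at (260,185). I'll lower it.

Call:
drive_tool(commands=[[[0.06,0.04,1.5,0,0,0],[0.06,0.04,3,0,0,0],[0.06,0.04,3.8,0,0,0],[0.06,0.04,4.1,0,0,0],[0.06,0.04,4.1,0,0,0],[0.06,0.04,4.1,0,0,0]]])

```text
t: 5.85
eef_pos: [0.6532, -0.1876, 0.0462]
tool_rot: [3.13, 0.254, 0.003]
ft_force: [0.4, -0.1, -2.5]
opening: 0.0313
finger_force: 40.3
```

```bash
python3 - <<'E'
from h import *
s=read_state();print(s["t"],s["eef_pos"],s["ft_force"])
togo([.6518,-.1855,.037],.156+np.pi/2)
E
```

```text
5.85 [ 0.65321598 -0.18763162  0.04616099] [ 0.37851146 -0.13608412 -2.51662197]
shift [-0.043 -0.094  0.366] (rel,turn) (np.float64(2.0), np.float64(-35.93)) (np.float64(-1.14), np.float64(0.07)) tilt [ 2.3e-03 -9.0e-04 -1.0e+00]
```

Call:
drive_tool(commands=[[[-0.04,-0.09,0.15,0,0,0],[-0.04,-0.09,0.25,0,0,0],[-0.04,-0.09,0.33,0,0,0],[-0.04,-0.09,0.38,0,0,0],[-0.04,-0.09,0.38,0,0,0],[-0.04,-0.09,0.38,0,0,0]]])

```text
t: 6.45
eef_pos: [0.6511, -0.1851, 0.0371]
tool_rot: [-3.131, -0.254, -0.001]
ft_force: [-3.0, 2.0, 8.8]
opening: 0.0315
finger_force: 41.7
```

Call:
drive_tool(commands=[[[0,0,0,0,0,0],[0,0,0,0,0,0],[0,0,0,0,0,0],[0,0,0,0,0,0],[0,0,0,0,0,0]]], jaw=0.45)

```text
t: 6.95
eef_pos: [0.6508, -0.1854, 0.0351]
tool_rot: [-3.131, -0.254, 0.0]
ft_force: [-0.6, 0.4, -0.4]
opening: 0.047
finger_force: 0.0
```

Call:
drive_tool(commands=[[[0,0,-1,0,0,0],[0,0,-3,0,0,0],[0,0,-5,0,0,0],[0,0,-6,0,0,0]]])

```text
t: 7.35
eef_pos: [0.6527, -0.1866, 0.19]
tool_rot: [3.128, 0.253, 0.009]
ft_force: [0.6, -0.7, 0.2]
opening: 0.0469
finger_force: 0.0
```

```bash
python3 - <<'E'
from h import *
d=wrist("w3");print(*rect(d,mask(d["img"],*G),.022));print(*rect(d,mask(d["img"],*G),.04))
togo([.433,-.246,.2],0.3)
togo([.433,-.246,.2],-0.5)
E
```

```text
[ 0.64951836 -0.18474854] [ 0.64955194 -0.18482755] [72.5 33. ] 0.142
[ 0.65434867 -0.18404585] [ 0.65438025 -0.1841199 ] [68.  30.9] 0.142
shift [-9.108  0.9   -0.364] (rel,turn) (np.float64(0.82), np.float64(-19.59)) (np.float64(-2.32), np.float64(16.41)) tilt [ 0.011  -0.0039 -0.9999]
shift [-9.108  0.9   -0.364] (rel,turn) (np.float64(0.02), np.float64(-10.42)) (np.float64(-3.12), np.float64(25.58)) tilt [ 0.011  -0.0039 -0.9999]
```

The block is placed within about 2 mm. Next is the pot core.

Call:
drive_tool(commands=[[[-9.1,0.9,-0.2,0,0,0],[-9.1,0.9,-0.2,0,0,0],[-9.1,0.9,-0.2,0,0,0],[-9.1,0.9,-0.2,0,0,0],[-9.1,0.9,-0.2,0,0,0],[-9.1,0.9,-0.2,0,0,0],[-9.1,0.9,-0.2,0,0,0],[-9.1,0.9,-0.2,0,0,0],[-9.1,0.9,-0.2,0,0,0]]], jaw=0)

```text
t: 8.3
eef_pos: [0.4315, -0.2436, 0.19]
tool_rot: [3.131, 0.257, 0.002]
ft_force: [0.2, -0.2, 0.4]
opening: 0.0851
finger_force: 0.0
```

```bash
python3 - <<'E'
from h import *
d=wrist("w4");s=read_state();print(s["eef_pos"])
print("dark",*rect(d,mask(d["img"],[0,0,0],[179,255,110],(150,90,350,250)),.0175))
c=big(mask(d["img"],[0,0,0],[179,255,110],(150,90,350,250)))[0];print(cv2.boundingRect(c),cv2.contourArea(c))
togo([.433,-.246,.032],-1.41)
E
```

```text
[ 0.43125172 -0.24361281  0.19001209]
dark [ 0.4298273  -0.24671459] [ 0.43030444 -0.24691986] [47.7 41.9] 0.163
(237, 159, 47, 52) 1880.0
shift [0.049 0.105 6.321] (rel,turn) (np.float64(-0.89), np.float64(0.03)) (np.float64(2.25), np.float64(-35.97)) tilt [ 6.e-04 -0.e+00 -1.e+00]
```

View pics/w4.png

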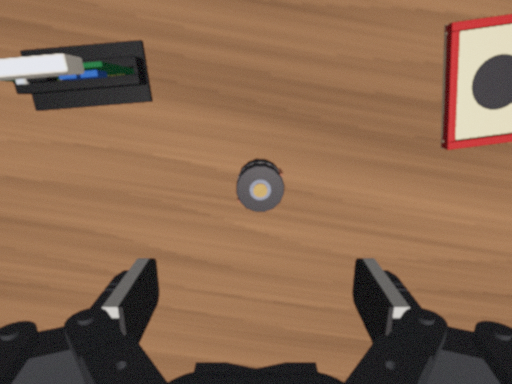

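```bash
python3 - <<'E'
from h import *
d=pickle.load(open("w4.pkl","rb"));p=ray(d,(260.5,189),.036);print(p)
print("tray disc",ray(d,(497,82),.004))
togo([p[0],p[1],.032],-1.41)
E
```

```text
[ 0.43179076 -0.24689401  0.036     ]
tray disc [ 0.55104956 -0.43472661  0.004     ]
shift [-4.00e-03  1.32e-01  6.32e+00] (rel,turn) (np.float64(-0.89), np.float64(0.03)) (np.float64(2.25), np.float64(-35.97)) tilt [ 6.e-04 -0.e+00 -1.e+00]
```

The pot core is at (260,189) with its brass screw, alone. The disc tray is at (497,82).

Call:
drive_tool(commands=[[[0,0.13,2,0,0,0],[0,0.13,4,0,0,0],[0,0.13,5.5,0,0,0],[0,0.13,6.1,0,0,0],[0,0.13,6.3,0,0,0],[0,0.13,6.3,0,0,0],[0,0.13,6.3,0,0,0]]])

```text
t: 9.05
eef_pos: [0.4313, -0.2476, 0.0335]
tool_rot: [3.13, 0.254, 0.002]
ft_force: [1.0, -0.1, -0.7]
opening: 0.0855
finger_force: 0.0
```

Call:
drive_tool(commands=[[[0,0,0,0,0,0],[0,0,0,0,0,0],[0,0,0,0,0,0],[0,0,0,0,0,0],[0,0,0,0,0,0],[0,0,0,0,0,0],[0,0,0,0,0,0]]], jaw=1)

```text
t: 9.75
eef_pos: [0.4309, -0.2475, 0.0336]
tool_rot: [3.131, 0.254, 0.002]
ft_force: [0.1, 0.4, 6.8]
opening: 0.0411
finger_force: 39.8
```

Call:
drive_tool(commands=[[[0,0,-0.5,0,0,0],[0,0,-1.5,0,0,0],[0,0,-3,0,0,0],[0,0,-4,0,0,0],[0,0,-4,0,0,0]]])

```text
t: 10.25
eef_pos: [0.4319, -0.2482, 0.1362]
tool_rot: [3.128, 0.253, 0.008]
ft_force: [0.3, -0.3, -1.2]
opening: 0.0406
finger_force: 40.8
```

```bash
python3 - <<'E'
from h import *
togo([.551,-.4355,.14],-1.41)
E
```

```text
shift [ 3.497  8.159 -0.105] (rel,turn) (np.float64(-0.74), np.float64(0.01)) (np.float64(2.4), np.float64(-35.99)) tilt [ 0.0054 -0.0031 -1.    ]
```

Call:
drive_tool(commands=[[[3.5,8.16,-0.5,0,0,0],[3.5,8.16,-0.5,0,0,0],[3.5,8.16,-0.5,0,0,0],[3.5,8.16,-0.5,0,0,0],[3.5,8.16,-0.5,0,0,0],[3.5,8.16,-0.5,0,0,0],[3.5,8.16,-0.5,0,0,0],[3.5,8.16,-0.5,0,0,0],[3.5,8.16,-0.5,0,0,0]]])

```text
t: 11.15
eef_pos: [0.5493, -0.4329, 0.1449]
tool_rot: [-3.129, -0.255, 0.001]
ft_force: [0.7, 0.1, -0.6]
opening: 0.0406
finger_force: 41.1
```

```bash
python3 - <<'E'
from h import *
d=wrist("w5");W=([10,5,150],[35,90,255])
r=rect(d,mask(d["img"],*W),.004);print("floor",*r)
togo([.551,-.4355,.045],-1.41)
E
```

```text
floor [ 0.55454011 -0.43635551] [ 0.55090686 -0.43599994] [90.1 79.3] 0.295
shift [0.051 0.104 4.003] (rel,turn) (np.float64(-0.74), np.float64(0.02)) (np.float64(2.4), np.float64(-35.98)) tilt [-7.0e-04  1.5e-03 -1.0e+00]
```

Call:
drive_tool(commands=[[[0.04,0.1,1.5,0,0,0],[0.04,0.1,3,0,0,0],[0.04,0.1,3.7,0,0,0],[0.04,0.1,4.0,0,0,0],[0.04,0.1,4.0,0,0,0],[0.04,0.1,4.0,0,0,0]]])

```text
t: 11.8
eef_pos: [0.5519, -0.4379, 0.047]
tool_rot: [3.129, 0.253, 0.003]
ft_force: [1.0, 0.2, -0.6]
opening: 0.0407
finger_force: 41.1
```

```bash
python3 - <<'E'
from h import *
togo([.551,-.436,.0375],-1.41)
E
```

```text
shift [-0.025 -0.08   0.378] (rel,turn) (np.float64(-0.74), np.float64(0.01)) (np.float64(2.4), np.float64(-35.99)) tilt [ 0.0021 -0.0021 -1.    ]
```

Call:
drive_tool(commands=[[[-0.03,-0.08,0.15,0,0,0],[-0.03,-0.08,0.25,0,0,0],[-0.03,-0.08,0.33,0,0,0],[-0.03,-0.08,0.38,0,0,0],[-0.03,-0.08,0.38,0,0,0],[-0.03,-0.08,0.38,0,0,0]]])

```text
t: 12.4
eef_pos: [0.5502, -0.435, 0.0377]
tool_rot: [-3.131, -0.254, -0.001]
ft_force: [-3.2, 3.3, 9.2]
opening: 0.0406
finger_force: 42.3
```

Call:
drive_tool(commands=[[[0,0,0,0,0,0],[0,0,0,0,0,0],[0,0,0,0,0,0],[0,0,0,0,0,0],[0,0,0,0,0,0]]], jaw=0.34)

```text
t: 12.9
eef_pos: [0.5499, -0.435, 0.0355]
tool_rot: [-3.131, -0.254, 0.0]
ft_force: [0.2, 0.2, -0.3]
opening: 0.0565
finger_force: 0.0
```

Call:
drive_tool(commands=[[[0,0,-1,0,0,0],[0,0,-3,0,0,0],[0,0,-5,0,0,0],[0,0,-7,0,0,0]]])

```text
t: 13.3
eef_pos: [0.5497, -0.4349, 0.2124]
tool_rot: [-3.131, -0.253, 0.001]
ft_force: [0.2, -0.1, 0.2]
opening: 0.0564
finger_force: 0.0
```

```bash
python3 - <<'E'
from h import *
d=wrist("w6");b=cv2.boundingRect(big(mask(d["img"],[0,0,0],[179,255,110],(150,90,350,250)))[0]);print(b,ray(d,(b[0]+b[2]/2,b[1]+b[3]/2),.0215))
togo([.4976,-.0842,.25],-1.333+np.pi/2)
E
```

```text
(235, 152, 44, 50) [ 0.55087178 -0.43508499  0.0215    ]
shift [  0.103 -14.345  -1.274] (rel,turn) (np.float64(0.41), np.float64(-18.87)) (np.float64(-2.74), np.float64(17.13)) tilt [ 0.0115 -0.0104 -0.9999]
```

The pot core is on its disc. Next, hover above the card.

Call:
drive_tool(commands=[[[0.1,-14.35,-1.3,0,0,-18.87],[0.1,-14.35,-1.3,0,0,-18.87],[0.1,-14.35,-1.3,0,0,-18.87],[0.1,-14.35,-1.3,0,0,-18.87],[0.1,-14.35,-1.3,0,0,-18.87],[0.1,-14.35,-1.3,0,0,-18.87],[0.1,-14.35,-1.3,0,0,-18.87],[0.1,-14.35,-1.3,0,0,-18.87],[0.1,-14.35,-1.3,0,0,-18.87],[0.1,-14.35,-1.3,0,0,-18.87],[0.1,-14.35,-1.3,0,0,-18.87],[0.1,-14.35,-1.3,0,0,-18.87],[0.1,-14.35,-1.3,0,0,-18.87],[0.1,-14.35,-1.3,0,0,-18.87],[0.1,-14.35,-1.3,0,0,-18.87]]], jaw=0)

```text
t: 14.85
eef_pos: [0.4947, -0.0806, 0.2432]
tool_rot: [1.944, 2.467, -0.0]
ft_force: [0.3, -0.1, 0.4]
opening: 0.0856
finger_force: 0.0
```

```bash
python3 - <<'E'
from h import *
d=wrist("w7")
r=rect(d,mask(d["img"],[0,0,150],[179,50,255],(130,60,400,260)),.102);print("bar",*r)
togo([r[1][0],r[1][1],.095],r[3]+np.pi/2)
E
```

```text
bar [ 0.4979367  -0.08384877] [ 0.49790897 -0.08404181] [71.  10.5] -1.328
shift [-0.166  0.091  5.929] (rel,turn) (np.float64(0.41), np.float64(-0.07)) (np.float64(-2.73), np.float64(35.93)) tilt [-1.e-04 -1.e-04 -1.e+00]
```

View pics/w7.png

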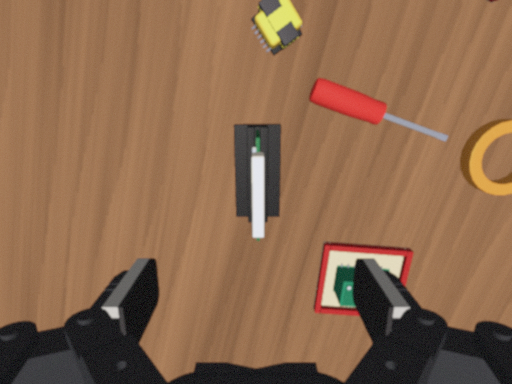

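The card's white bar is at (258,195) over its black stand, and the bar measures 71×10.5 mm, as listed. I'll grip it and lift straight out.

Call:
drive_tool(commands=[[[-0.17,0.09,2,0,0,0],[-0.17,0.09,4,0,0,0],[-0.17,0.09,5.2,0,0,0],[-0.17,0.09,5.7,0,0,0],[-0.17,0.09,5.7,0,0,0],[-0.17,0.09,5.7,0,0,0],[-0.17,0.09,5.7,0,0,0]]])

```text
t: 15.6
eef_pos: [0.4992, -0.0843, 0.1024]
tool_rot: [1.941, 2.467, 0.003]
ft_force: [-0.2, 0.2, -0.2]
opening: 0.0853
finger_force: 0.0
```

Call:
drive_tool(commands=[[[0,0,0,0,0,0],[0,0,0,0,0,0],[0,0,0,0,0,0],[0,0,0,0,0,0],[0,0,0,0,0,0],[0,0,0,0,0,0],[0,0,0,0,0,0],[0,0,0,0,0,0],[0,0,0,0,0,0]]], jaw=1)

```text
t: 16.5
eef_pos: [0.4979, -0.0842, 0.1009]
tool_rot: [1.943, 2.469, 0.0]
ft_force: [-0.6, -0.3, 4.1]
opening: 0.0091
finger_force: 41.1
```

Call:
drive_tool(commands=[[[0,0,-0.3,0,0,0],[0,0,-0.7,0,0,0],[0,0,-1.2,0,0,0],[0,0,-2,0,0,0],[0,0,-4,0,0,0],[0,0,-6,0,0,0],[0,0,-6,0,0,0],[0,0,-6,0,0,0]]])

```text
t: 17.3
eef_pos: [0.4984, -0.0843, 0.2527]
tool_rot: [1.941, 2.466, 0.003]
ft_force: [-0.1, 0.9, -1.7]
opening: 0.0095
finger_force: 40.2
```

```bash
python3 - <<'E'
from h import *
s=read_state();print(s["opening"],s["finger_force"],s["ft_force"])
togo([.542,.436,.25],0.1)
d=get_image("top");pickle.dump(d,open("top1.pkl","wb"))
cv2.imwrite("pics/top1.png",cv2.resize(d["img"][120:275,50:300],None,fx=3.2,fy=3.2,interpolation=cv2.INTER_CUBIC))
E
```

```text
0.009507959566421606 40.22701442241669 [-0.08228645  0.86096362 -1.68422207]
shift [19.818  6.589  0.109] (rel,turn) (np.float64(-0.58), np.float64(1.57)) (np.float64(2.56), np.float64(-34.43)) tilt [ 3.6e-03 -3.0e-04 -1.0e+00]
```

Card lifted, with the opening at its 10 mm bar. I'll stop short of the rack so the wrist camera can see it past the card.

Call:
drive_tool(commands=[[[14.5,6.4,0.1,0,0,1.57],[14.5,6.4,0.1,0,0,1.57],[14.5,6.4,0.1,0,0,1.57],[14.5,6.4,0.1,0,0,1.57],[14.5,6.4,0.1,0,0,1.57],[14.5,6.4,0.1,0,0,1.57],[14.5,6.4,0.1,0,0,1.57],[14.5,6.4,0.1,0,0,1.57],[14.5,6.4,0.1,0,0,1.57],[14.5,6.4,0.1,0,0,1.57],[14.5,6.4,0.1,0,0,1.57],[14.5,6.4,0.1,0,0,1.57]]])

```text
t: 18.55
eef_pos: [0.5682, 0.3034, 0.2477]
tool_rot: [2.11, 2.327, -0.004]
ft_force: [-0.1, 0.7, -1.0]
opening: 0.0089
finger_force: 40.2
```

```bash
python3 - <<'E'
from h import *
d=wrist("w8");print(read_state()["eef_pos"]);print(proj(d,[.54,.436,.078]))
cv2.imwrite("pics/w8b.png",cv2.resize(d["img"],(800,600),interpolation=cv2.INTER_CUBIC))
E
```

```text
[0.56827635 0.30372442 0.24800005]
[235.60419185  16.21127945]
```

View pics/w8b.png

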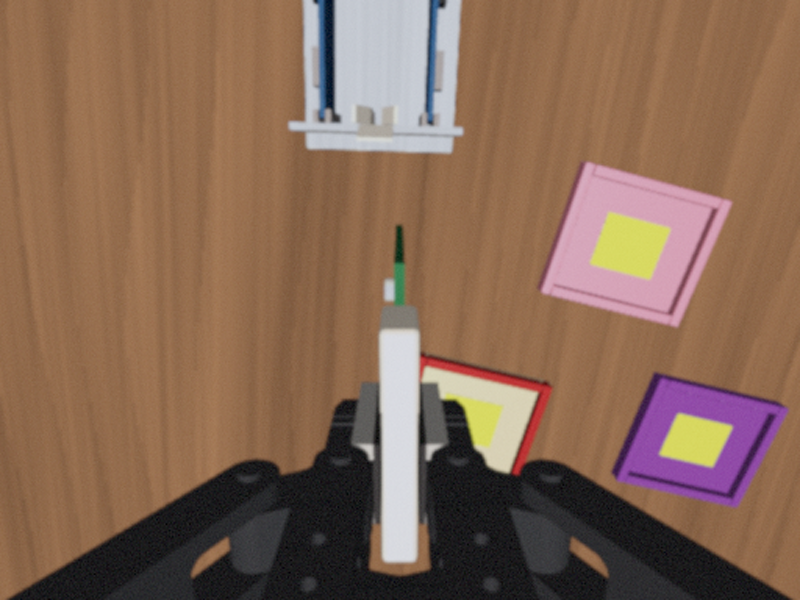

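View pics/top1.png

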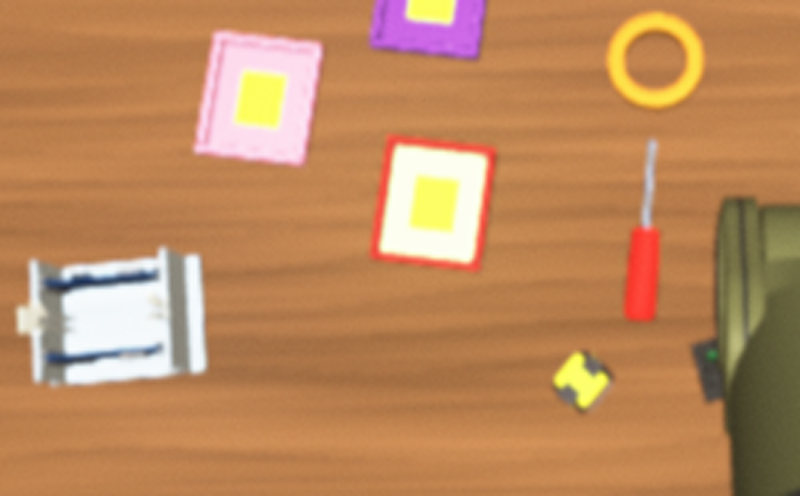

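The wrist view shows the near rack end plate across (290,126)–(462,131), with its guide near (377,113) and the card square in the jaws. The top crop shows the rack with its guides at about (30,318) and (160,307). I'll rise and go closer to see both guides.

Call:
drive_tool(commands=[[[1.6,-0.4,-3.5,0,0,0],[1.6,-0.4,-3.5,0,0,0],[1.6,-0.4,-3.5,0,0,0],[1.6,-0.4,-3.5,0,0,0],[1.6,-0.4,-3.5,0,0,0],[1.6,-0.4,-3.5,0,0,0]]])

```text
t: 19.2
eef_pos: [0.5539, 0.3427, 0.3341]
tool_rot: [-2.109, -2.328, 0.006]
ft_force: [-0.2, 0.6, -1.3]
opening: 0.0089
finger_force: 40.3
```

```bash
python3 - <<'E'
from h import *
d=wrist("w9");print(read_state()["eef_pos"])
c=d["img"][0:180,150:350];cv2.imwrite("pics/w9b.png",cv2.resize(c,None,fx=3.3,fy=3.3,interpolation=cv2.INTER_CUBIC))
E
```

```text
[0.55394136 0.34307949 0.33424131]
```

View pics/w9b.png

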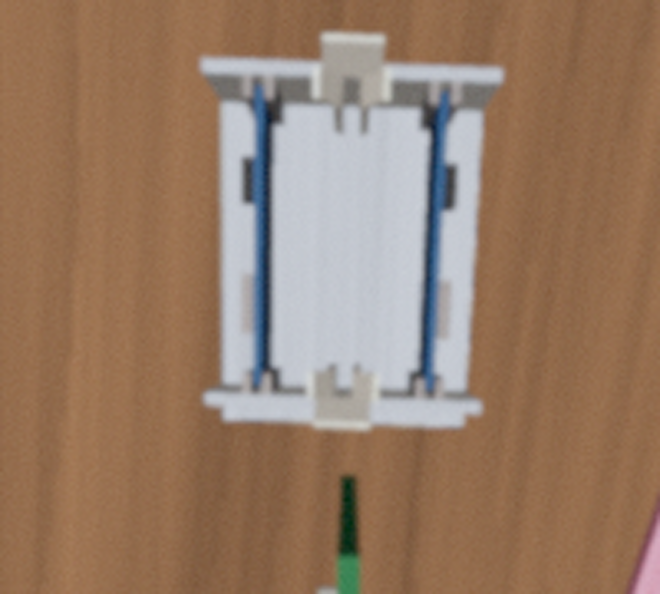

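The crop shows the guide flares' outer edges, with centres at (353,37) far and (342,428) near. The middle slot between the blue boards is empty. Next I cast these at z = 78 mm.

```bash
python3 - <<'E'
from h import *
d=pickle.load(open("w9.pkl","rb"))
N=lambda u,v:(150+(u+.5)/3.3-.5,(v+.5)/3.3-.5)
f=ray(d,N(353.5,37),.078);n=ray(d,N(342.3,427),.078);c=(f+n)/2;v=f-n
print(f,n,"centre",c,"len",np.linalg.norm(v),"head",np.arctan2(v[1],v[0]))
# inner groove ends low: blue plate ends as check (plates tops)
for a,b in(((201,66),(503,76)),((205,400),(482,408))):
    A=ray(d,N(*a),.078);B=ray(d,N(*b),.078);print((A+B)/2,np.linalg.norm(A-B),np.arctan2(*(A-B)[1::-1]))
y=np.arctan2(v[1],v[0])-np.pi/2
t=pickle.load(open("top0.pkl","rb"));print("top px->",ray(t,(50+40/5.5,190+163/5.5),.078))
togo([c[0],c[1],.19],y)
E
```

```text
[0.53972669 0.4987711  0.078     ] [0.54748825 0.38233722 0.078     ] centre [0.54360747 0.44055416 0.078     ] len 0.11669229403676894 head 1.63735851508176
[0.54022757 0.48948384 0.078     ] 0.0926191198425212 -3.074254369390266
[0.54720031 0.38988844 0.078     ] 0.09240218525659985 -3.072097723091344
top px-> [0.53907743 0.49379876 0.078     ]
shift [ 3.932 -0.011  5.762] (rel,turn) (np.float64(-0.61), np.float64(0.37)) (np.float64(2.53), np.float64(-35.63)) tilt [-0.0024 -0.0022 -1.    ]
```

Call:
drive_tool(commands=[[[2,0,0,0,0,0.37],[3.93,0,1,0,0,0.37],[3.93,0,2.5,0,0,0.37],[3.93,0,4,0,0,0.37],[3.93,0,5,0,0,0.37],[3.93,0,5.6,0,0,0.37],[3.93,0,5.6,0,0,0.37],[3.93,0,5.6,0,0,0.37],[3.93,0,5.6,0,0,0.37]]])

```text
t: 20.15
eef_pos: [0.5455, 0.443, 0.1978]
tool_rot: [2.145, 2.295, 0.006]
ft_force: [0.3, 0.1, -1.0]
opening: 0.0092
finger_force: 40.1
```

```bash
python3 - <<'E'
from h import *
print(read_state()["eef_pos"]);togo([.5436,.4403,.165],1.638-np.pi/2)
d=wrist("w10");a=d["img"][40:300,140:380]
s=get_image("scene");b=s["img"][270:370,330:440]
cv2.imwrite("pics/c10.png",np.hstack([cv2.resize(a,(400,433)),cv2.resize(b,(400,433),interpolation=cv2.INTER_CUBIC)]))
E
```

```text
[0.5454819  0.44299402 0.19784007]
shift [-0.105 -0.086  1.313] (rel,turn) (np.float64(-0.61), np.float64(0.01)) (np.float64(2.53), np.float64(-35.99)) tilt [ 0.0029  0.0025 -1.    ]
```

View pics/c10.png

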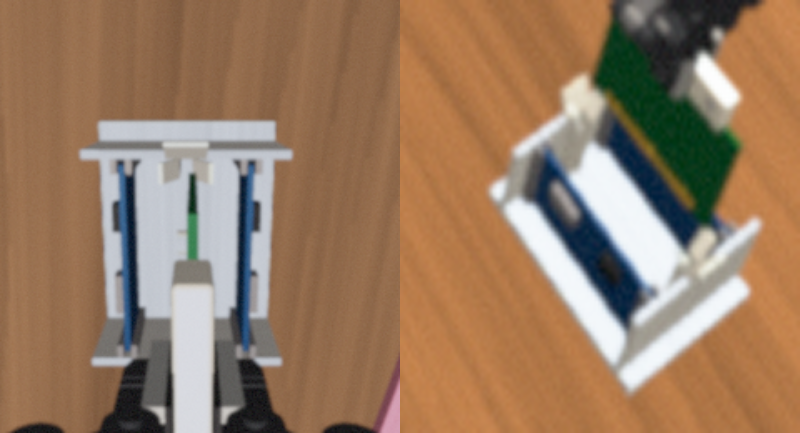

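Card poised above the slot, with its lower corner at left-crop (192,178) centred between the far flares at (170,170) and (205,170). I'll correct laterally and descend in steps.

Call:
drive_tool(commands=[[[-0.1,-0.08,0,0,0,0],[-0.1,-0.08,0.2,0,0,0],[-0.1,-0.08,0.4,0,0,0],[-0.1,-0.08,0.4,0,0,0],[-0.1,-0.08,0.4,0,0,0]]])

```text
t: 20.75
eef_pos: [0.5423, 0.4397, 0.1854]
tool_rot: [-2.144, -2.296, 0.001]
ft_force: [0.1, 0.4, -1.7]
opening: 0.0092
finger_force: 40.2
```

```bash
python3 - <<'E'
from h import *
print(read_state()["eef_pos"]);togo([.5436,.4403,.104],1.638-np.pi/2)
E
```

```text
[0.54229306 0.4396706  0.18537285]
shift [0.023 0.056 3.255] (rel,turn) (np.float64(-0.61), np.float64(0.01)) (np.float64(2.53), np.float64(-35.99)) tilt [-6.e-04 -4.e-04 -1.e+00]
```

Call:
drive_tool(commands=[[[0.02,0.04,0.3,0,0,0],[0.02,0.04,0.6,0,0,0],[0.02,0.04,0.9,0,0,0],[0.02,0.04,1.2,0,0,0],[0.02,0.04,1.2,0,0,0],[0.02,0.04,1.2,0,0,0]]])

```text
t: 21.35
eef_pos: [0.5434, 0.4402, 0.1555]
tool_rot: [-2.144, -2.296, 0.001]
ft_force: [0.1, -0.3, -0.4]
opening: 0.0096
finger_force: 40.2
```

```bash
python3 - <<'E'
from h import *
s=read_state();print(s["eef_pos"],s["ft_force"],s["ft_torque"]);togo([.5436,.4403,.104],1.638-np.pi/2)
E
```

```text
[0.54337265 0.44018318 0.15545612] [ 0.06776423 -0.34682376 -0.3857154 ] [ 0.01950872 -0.04927272 -0.00652156]
shift [0.005 0.01  2.058] (rel,turn) (np.float64(-0.61), np.float64(0.01)) (np.float64(2.53), np.float64(-35.99)) tilt [-4.e-04 -3.e-04 -1.e+00]
```

Edge now at about 60 mm, inside the grooves with no contact. I'll continue to just above the floor.

Call:
drive_tool(commands=[[[0,0.01,0.4,0,0,0],[0,0.01,0.8,0,0,0],[0,0.01,1.2,0,0,0],[0,0.01,1.6,0,0,0],[0,0.01,1.85,0,0,0],[0,0.01,1.85,0,0,0]]])

```text
t: 21.95
eef_pos: [0.543, 0.4397, 0.108]
tool_rot: [-2.144, -2.296, 0.004]
ft_force: [-0.6, -0.6, -1.3]
opening: 0.0091
finger_force: 40.1
```

Call:
drive_tool(commands=[[[0,0,0.1,0,0,0],[0,0,0.2,0,0,0],[0,0,0.24,0,0,0],[0,0,0.24,0,0,0]]])

```text
t: 22.35
eef_pos: [0.5439, 0.4404, 0.104]
tool_rot: [2.144, 2.296, 0.001]
ft_force: [-0.5, -0.7, 0.7]
opening: 0.0089
finger_force: 40.4
```

Call:
drive_tool(commands=[[[0,0,0.04,0,0,0],[0,0,0.07,0,0,0],[0,0,0.07,0,0,0]]])

```text
t: 22.65
eef_pos: [0.5442, 0.4405, 0.104]
tool_rot: [2.144, 2.296, 0.002]
ft_force: [-1.8, -1.8, 9.4]
opening: 0.0094
finger_force: 42.0
```

On the floor, with contact at the expected height. Release and rise.

Call:
drive_tool(commands=[[[0,0,0,0,0,0],[0,0,0,0,0,0],[0,0,0,0,0,0],[0,0,0,0,0,0],[0,0,0,0,0,0]]], jaw=0.5)

```text
t: 23.15
eef_pos: [0.5436, 0.4403, 0.1016]
tool_rot: [-2.144, -2.296, 0.0]
ft_force: [0.1, 0.2, -0.5]
opening: 0.0426
finger_force: 0.0
```

Call:
drive_tool(commands=[[[0,0,-0.5,0,0,0],[0,0,-1.5,0,0,0],[0,0,-3,0,0,0],[0,0,-4.5,0,0,0],[0,0,-5,0,0,0]]])

```text
t: 23.65
eef_pos: [0.5459, 0.4418, 0.2327]
tool_rot: [2.144, 2.295, 0.014]
ft_force: [0.9, 0.4, -0.1]
opening: 0.0427
finger_force: 0.0
```

```bash
python3 - <<'E'
from h import *
d=wrist("w11");print("bar",*rect(d,mask(d["img"],[0,0,150],[179,50,255],(130,60,400,300)),.105))
a=d["img"][60:300,140:380]
t=pickle.load(open("top1.pkl","rb"));print("trans top",*rect(t,mask(t["img"],*Y,(215,222,248,254)),.03))
s=get_image("scene");b=s["img"][270:370,330:440]
cv2.imwrite("pics/c11.png",np.hstack([cv2.resize(a,(400,400)),cv2.resize(b,(400,400),interpolation=cv2.INTER_CUBIC)]))
togo([.4825,.061,.2],.868)
togo([.4825,.061,.2],.868+np.pi/2)
E
```

```text
bar [0.54275151 0.45373849] [0.54287244 0.45209442] [113.   82.5] -1.504
trans top [0.48215353 0.06013676] [0.48231192 0.06033722] [37.1 34.7] 0.868
shift [-15.01   -3.536   1.137] (rel,turn) (np.float64(0.74), np.float64(-9.17)) (np.float64(-2.4), np.float64(26.83)) tilt [ 0.0046  0.004  -1.    ]
shift [-15.01   -3.536   1.137] (rel,turn) (np.float64(2.31), np.float64(-27.17)) (np.float64(-0.83), np.float64(8.83)) tilt [ 0.0046  0.004  -1.    ]
```

View pics/c11.png

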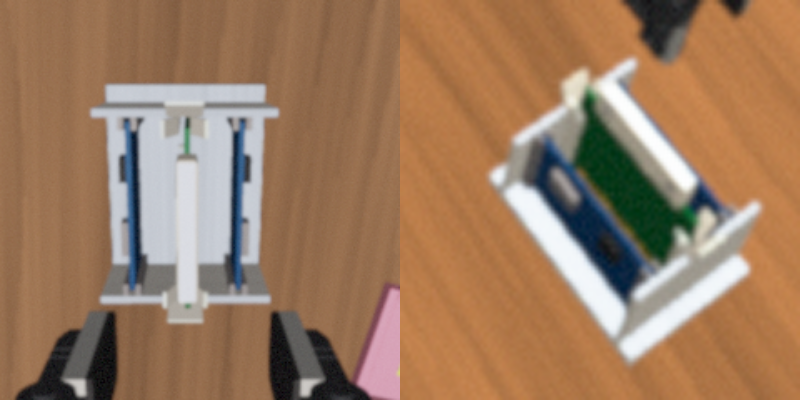

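The card is seated between the guides, with its bar at left-crop (187,230) and the board low in the rack in the right crop. The transformer is last.

Call:
drive_tool(commands=[[[-15.0,-3.54,1.0,0,0,-9.17],[-15.0,-3.54,1.0,0,0,-9.17],[-15.0,-3.54,1.0,0,0,-9.17],[-15.0,-3.54,1.0,0,0,-9.17],[-15.0,-3.54,1.0,0,0,-9.17],[-15.0,-3.54,1.0,0,0,-9.17],[-15.0,-3.54,1.0,0,0,-9.17],[-15.0,-3.54,1.0,0,0,-9.17],[-15.0,-3.54,1.0,0,0,-9.17],[-15.0,-3.54,1.0,0,0,-9.17],[-15.0,-3.54,1.0,0,0,-9.17],[-15.0,-3.54,1.0,0,0,-9.17],[-15.0,-3.54,1.0,0,0,-9.17]]], jaw=0)

```text
t: 25.05
eef_pos: [0.481, 0.0615, 0.2017]
tool_rot: [-1.077, -2.951, -0.001]
ft_force: [1.2, -0.3, -0.4]
opening: 0.0851
finger_force: 0.0
```

```bash
python3 - <<'E'
from h import *
d=wrist("w12");print(read_state()["eef_pos"])
print("yellow",*rect(d,mask(d["img"],*Y,(180,100,340,260)),.034));c=big(mask(d["img"],*Y,(180,100,340,260)))[0];print(cv2.boundingRect(c))
cv2.imwrite("pics/c12.png",cv2.resize(d["img"][100:260,150:370],None,fx=3,fy=3,interpolation=cv2.INTER_CUBIC))
togo([.4825,.0605,.033],.868)
E
```

```text
[0.4810096  0.06124468 0.20171467]
yellow [0.48052893 0.06218775] [0.48035916 0.06233704] [33.3 33. ] 0.869
(236, 165, 38, 37)
shift [-0.067  0.013  6.749] (rel,turn) (np.float64(0.74), np.float64(0.03)) (np.float64(-2.4), np.float64(36.03)) tilt [ 0.e+00  5.e-04 -1.e+00]
```

View pics/c12.png

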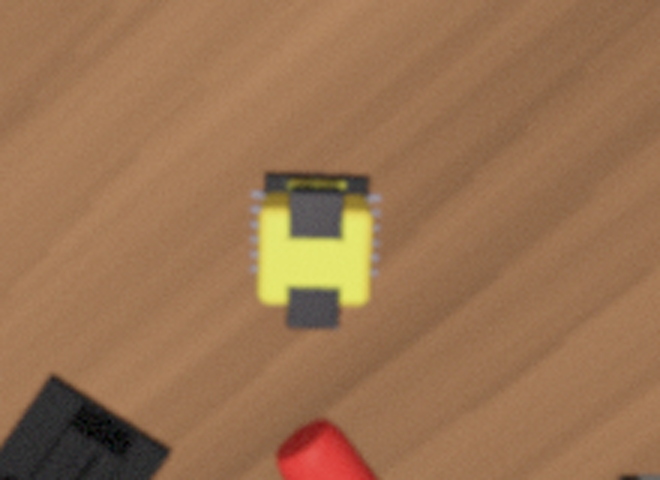

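Transformer confirmed, with its core bar spanning crop (316,195) to (314,327), square to the jaws. The screwdriver handle starts at (320,425), about 50 mm clear.

```bash
python3 - <<'E'
from h import *
d=pickle.load(open("w12.pkl","rb"));p=ray(d,(150+315/3-.3,100+261/3-.3),.038);print(p)
togo([p[0],p[1],.033],.868)
E
```

```text
[0.48207691 0.06118955 0.038     ]
shift [-0.036  0.023  6.749] (rel,turn) (np.float64(0.74), np.float64(0.03)) (np.float64(-2.4), np.float64(36.03)) tilt [ 0.e+00  5.e-04 -1.e+00]
```

Call:
drive_tool(commands=[[[-0.04,0.02,2,0,0,0],[-0.04,0.02,4,0,0,0],[-0.04,0.02,5.8,0,0,0],[-0.04,0.02,6.5,0,0,0],[-0.04,0.02,6.73,0,0,0],[-0.04,0.02,6.73,0,0,0],[-0.04,0.02,6.73,0,0,0]]])

```text
t: 25.8
eef_pos: [0.4828, 0.0602, 0.0345]
tool_rot: [1.08, 2.948, 0.002]
ft_force: [0.4, -0.1, 0.6]
opening: 0.0856
finger_force: 0.0
```

Call:
drive_tool(commands=[[[0,0,0,0,0,0],[0,0,0,0,0,0],[0,0,0,0,0,0],[0,0,0,0,0,0],[0,0,0,0,0,0],[0,0,0,0,0,0],[0,0,0,0,0,0],[0,0,0,0,0,0]]], jaw=1)

```text
t: 26.6
eef_pos: [0.4824, 0.0599, 0.0343]
tool_rot: [1.081, 2.949, 0.001]
ft_force: [-1.0, -0.7, 5.1]
opening: 0.0336
finger_force: 39.6
```

Call:
drive_tool(commands=[[[0,0,-0.5,0,0,0],[0,0,-1.5,0,0,0],[0,0,-3,0,0,0],[0,0,-4,0,0,0],[0,0,-4,0,0,0]]])

```text
t: 27.1
eef_pos: [0.4838, 0.06, 0.137]
tool_rot: [1.08, 2.944, 0.005]
ft_force: [0.6, 0.1, -1.0]
opening: 0.0332
finger_force: 40.1
```

```bash
python3 - <<'E'
from h import *
togo([.634,.182,.14],-.146+np.pi/2)
E
```

```text
shift [-1.429  7.608 -0.074] (rel,turn) (np.float64(1.15), np.float64(-6.38)) (np.float64(-2.0), np.float64(29.62)) tilt [ 0.0062  0.0014 -1.    ]
```

Call:
drive_tool(commands=[[[-1.43,7.6,-0.4,0,0,-6.38],[-1.43,7.6,-0.4,0,0,-6.38],[-1.43,7.6,-0.4,0,0,-6.38],[-1.43,7.6,-0.4,0,0,-6.38],[-1.43,7.6,-0.4,0,0,-6.38],[-1.43,7.6,-0.4,0,0,-6.38],[-1.43,7.6,-0.4,0,0,-6.38],[-1.43,7.6,-0.4,0,0,-6.38],[-1.43,7.6,-0.4,0,0,-6.38],[-1.43,7.6,-0.4,0,0,-6.38]]])

```text
t: 28.1
eef_pos: [0.6318, 0.1813, 0.1437]
tool_rot: [-0.229, -3.133, 0.001]
ft_force: [-0.3, 0.5, -0.4]
opening: 0.0334
finger_force: 40.1
```

```bash
python3 - <<'E'
from h import *
d=wrist("w13");W=([10,5,150],[35,90,255])
r=rect(d,mask(d["img"],*W),.004);print("floor",*r)
togo([.634,.182,.047],-.146+np.pi/2)
togo([*r[1],.047],r[3]+np.pi/2)
E
```

```text
floor [0.63417946 0.18251267] [0.63413892 0.18246481] [88.8 79.2] -0.148
shift [-0.08   0.037  3.868] (rel,turn) (np.float64(1.15), np.float64(0.0)) (np.float64(-2.0), np.float64(36.0)) tilt [-0.e+00 -3.e-04 -1.e+00]
shift [-0.083  0.056  3.868] (rel,turn) (np.float64(1.14), np.float64(0.02)) (np.float64(-2.0), np.float64(36.02)) tilt [-0.e+00 -3.e-04 -1.e+00]
```

Call:
drive_tool(commands=[[[-0.1,0.04,1.5,0,0,0],[-0.1,0.04,3,0,0,0],[-0.1,0.04,3.6,0,0,0],[-0.1,0.04,3.85,0,0,0],[-0.1,0.04,3.85,0,0,0],[-0.1,0.04,3.85,0,0,0]]])

```text
t: 28.75
eef_pos: [0.6358, 0.1831, 0.0489]
tool_rot: [0.228, 3.131, 0.002]
ft_force: [0.7, 0.4, 0.2]
opening: 0.0335
finger_force: 40.1
```

```bash
python3 - <<'E'
from h import *
togo([.6345,.1822,.038],-.147+np.pi/2)
E
```

```text
shift [ 0.047 -0.042  0.435] (rel,turn) (np.float64(1.14), np.float64(0.02)) (np.float64(-2.0), np.float64(36.02)) tilt [ 0.0025  0.0012 -1.    ]
```

Call:
drive_tool(commands=[[[0.03,-0.03,0.15,0,0,0],[0.03,-0.03,0.25,0,0,0],[0.03,-0.03,0.35,0,0,0],[0.03,-0.03,0.43,0,0,0],[0.03,-0.03,0.43,0,0,0],[0.03,-0.03,0.43,0,0,0]]])

```text
t: 29.35
eef_pos: [0.6341, 0.1818, 0.0384]
tool_rot: [0.229, 3.132, -0.0]
ft_force: [-3.0, -2.0, 11.0]
opening: 0.0332
finger_force: 41.4
```

Call:
drive_tool(commands=[[[0,0,0,0,0,0],[0,0,0,0,0,0],[0,0,0,0,0,0],[0,0,0,0,0,0],[0,0,0,0,0,0]]], jaw=0.44)

```text
t: 29.85
eef_pos: [0.6338, 0.1818, 0.0363]
tool_rot: [-0.228, -3.133, -0.0]
ft_force: [-1.2, -0.4, 0.0]
opening: 0.0476
finger_force: 0.0
```

Call:
drive_tool(commands=[[[0,0,-1,0,0,0],[0,0,-3,0,0,0],[0,0,-5,0,0,0],[0,0,-7,0,0,0],[0,0,-7,0,0,0],[0,0,-7,0,0,0]]])

```text
t: 30.45
eef_pos: [0.6345, 0.182, 0.213]
tool_rot: [0.229, 3.131, 0.002]
ft_force: [0.2, 0.4, -0.3]
opening: 0.0476
finger_force: 0.0
```

```bash
python3 - <<'E'
from h import *
d=get_image("top");cv2.imwrite("pics/end.png",cv2.resize(d["img"][100:280,40:480],None,fx=1.8,fy=1.8,interpolation=cv2.INTER_CUBIC))
w=wrist("w14");s=get_image("scene")["img"][70:384,170:440]
cv2.imwrite("pics/end2.png",np.hstack([cv2.resize(s,(440,512)),cv2.resize(w["img"][90:290,190:330],(358,512))]))
E
```

```text
(no output)
```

View pics/end2.png

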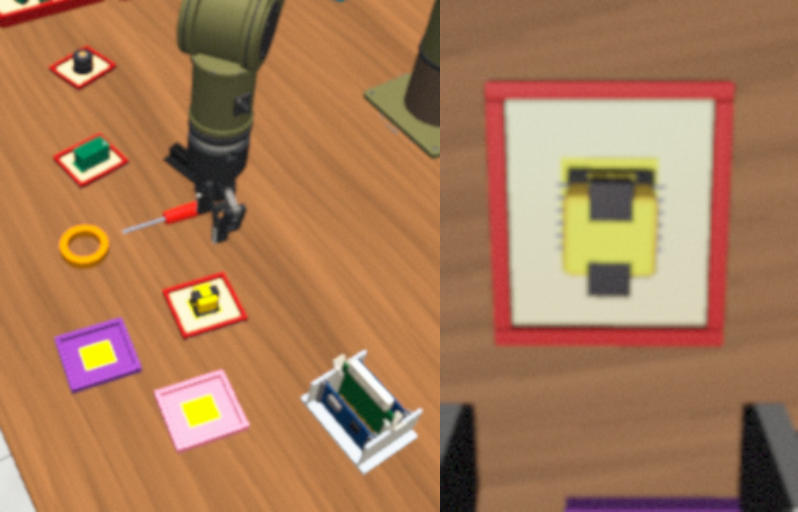

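All three parts stand on their own trays at (83,65), (92,157) and (205,300), and the card is seated at (368,395). The tape and screwdriver are undisturbed, and the transformer sits square on its yellow shape.

```bash
python3 -c "
from station import workorder
print(workorder.hand_in())"
```

```text
the job is handed in; nothing more can be done
None
```

The job is handed in at about 30 s of the 102 s allowed: in the last pictures all three parts stand upright on their own painted shapes, the card is on the rack floor in the middle guides, everything is released, and the tape roll and screwdriver appear not to have moved; the hand-in gave no verdict.

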